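# Make up a doming kit and a soldering kit in their pocketed trays

## Robot

A 6-joint arm with a two-finger parallel gripper is mounted at the origin on a cart in front of the work surface, level with it; the furniture and walls round the work are solid. World frame = base frame: x ahead of the robot, y to its left, z up, the work surface at z = 0. Lengths are in m, angles in rad, forces in N, time in s.
With the tool pointing down it reaches from about 0.3 to 0.85 m from the base axis. Payload 5.4 kg.
Tool frame: the origin (TCP) lies on the centre line of the jaws, within the pads' length; the fingertips stand 11 mm ahead of it and the grasp point (between the pads) lies 8 mm behind it; z points along the fingers, y is the line along which they close (so a half turn about z gives the same grasp; the last joint's range is limited). The gripper opens to 85 mm and grips with 20 to 120 N. Pads are 22 mm wide; open, the fingers measure 114 mm over their backs; the gripper's body (76 mm by 85 mm) begins 54 mm behind the grasp point. The pads swing forward as they close: fully open they stand 13 mm farther back than shut.
Start: joints at [1.069, 0.158, 1.597, -0, 1.386, -0.21], TCP at [0.165, 0.551, 0.242] pointing down, gripper open.
Joint ranges: [-2.91, 2.91], [-0.94, 2.29], [0.18, 2.7], [-1.29, 4.43], [0.17, 2.64], [-3, 3]. Speed limits (rad/s): [2.57, 2.57, 3.14, 3.14, 3.14, 3.14].

## Interface

Orientations are given as a unit quaternion [x, y, z, w].
In Python, from station import * gives the robot as it stands. The module is installed in compiled form; this text tells all that it offers.
- The arm moves only by the tool play_rows, never from a script. Its argument "targets" is one flat list of numbers, 7 for each row, row after row: the finger opening in mm, from 0 to 85.4, then the shift along the tool's x, y, z in units of 30 mm (1.0 is 30 mm), then the turn, a rotation vector about the tool's x, y, z in units of 5 degrees (1.0 is 5 degrees). In form: [gripper, x, y, z, rx, ry, rz, gripper, x, y, z, rx, ry, rz, ...]. A call has 1 to 8 rows; each row is the pose to reach, as a shift and turn from the pose commanded when the call began, along the tool's axes at that moment; what a row does not reach only later rows make up. A row lasts 1/12 s, in which the tool goes at most 41.7 mm and 7.16 degrees, less where a joint would pass 70% of its speed; a pose out of reach is approached as far as the arm can. A call with a gripper value outside its range is refused whole. The fingers move at their own pace and stop on an object; "squeeze" is the grip in N (left out, the last holds). Time passes only in rows, so rows that repeat a pose let the fingers close. It gives the time, the measured TCP pose, the force, the opening and the grip force at its end, in the units of the state.
- observe(): the state, without advancing time (a new reading comes with each control period).
- camera(name): name is "scene" or "side" or "wrist"; returns a dict with "image" (420x560x3 uint8, red, green, blue), "fx", "fy", "cx", "cy" (pixels), "R" (3x3) and "t" (3): a world point X has camera coordinates R X + t. Camera axes: x right, y down, z forward; pixel columns grow to the right and rows downward; lengths in m; the calibration is good to about 2 mm. A picture is of the moment at which its call begins. There is no depth.
- job_done(): hands the job in; it is judged then, once.
The state is a dict: "time": time; "joints": joint angles; "qd": joint speeds; "joint_efforts": joint torques, N m; "ee_pos": TCP position; "tool_rot": TCP orientation; "ft_force": force on the tool from outside, world axes, zero at the start; "wrist_torque": the same for the moment, N m; "finger_gap": finger opening in m; "grip_force": force on a finger pad.
Only numpy, scipy, OpenCV 4.12 (cv2) and the standard library are available. Lean on these libraries where they do the work, as an engineer would, in place of code of your own. Each camera call takes 0.05 s, during which the arm holds its last target. There are 200 camera calls.

## Task

Make up the two kits for the next jobs from the stock on the bench: in the square three-pocket tray the doming kit, which is the steel doming block, the punch and the tall white oil bottle, and in the smaller two-pocket tray the soldering kit, which is the stout brown flux bottle and the matchbox. Each thing goes down onto the floor of the pocket cut to its shape, the bottles kept upright all the way. The beeswax block and the eye loupe belong to neither kit: leave them where they are.

Things in the scene. Friction and masses are not known exactly. Their poses are not given: they have to be found in the camera images.
- doming_tray: Square wooden tray, 150x150x14 mm, does not move; origin: centre of its underside, z up. Pockets 6 mm deep (felt floors 8 mm above the bench). Pocket centres in tray axes: long pocket 28 (x) by 90 (y) mm at x -45, y 0: the punch, along y, either way round; square pocket 60x60 at x +30, y -36: the doming block, square to the tray; round pocket 44 mm wide at x +30, y +42: the oil bottle.
- solder_tray: Smaller oblong wooden tray, 92 (x) by 156 (y) by 14 mm, does not move; origin: centre of its underside, z up. Pockets 6 mm deep (felt floors 8 mm above the bench). Pocket centres in tray axes: oblong pocket 46 (x) by 64 (y) mm at x 0, y -38: the matchbox, long side along y; round pocket 52 mm wide at x 0, y +38: the flux bottle.
- doming_block: Dark grey steel doming cube (the one among the stock, not its twin at the far left end of the bench) with round cups in its faces, 50 x 50 x 50 mm, 0.4 to 0.65 kg, loose on the bench; origin at the centre of its underside, axes square to its sides. Grasp across two sides.
- punch_mid (a point): Middle of the round grey steel punch with a mushroomed head: 78 mm long, 18 mm thick at the head (its -y end), about 13 mm at the middle, 5 mm at the nose, 0.06 kg, lying loose on the bench. This point is on its axis, halfway along, about 7 mm above the bench; its y axis runs along the punch. It may roll a little if brushed.
- oil_bottle: The taller and slimmer bottle: white plastic with a red cap, 34 mm across, 99 mm high (straight body up to about 65 mm, cap from 85 mm), full and closed, under 0.1 kg; origin at the centre of its underside, z up.
- flux_bottle: The shorter and stouter bottle: brown glass with a black cap, 42 mm across, 83 mm high (straight body up to about 55 mm, cap from 71 mm), closed, under 0.15 kg; origin at the centre of its underside, z up.
- matchbox: Matchbox lying flat, 36 (x) x 52 (y) x 14 mm, 0.02 kg; origin at the centre of its underside. Closed and stiff.
- wax_block: Block of brown beeswax, 30 (x) x 62 (y) x 18 mm, loose; origin at the centre of its underside. Belongs to neither kit.
- loupe: Black eye loupe standing on its small end like a little cup, 37 mm across, 26 mm high, loose; origin at the centre of its underside. Belongs to neither kit.

How it is judged:
By the outcome, as a careful person would: the job done as asked, in the order asked, and still so for the second after the job is handed in, with the robot touching nothing.
It also fails if it takes over 120 s, if anything falls off the work surface, if the arm or the gripper's body presses on something with over 40 N, if the wrist force passes 120 N, or if a joint passes its speed limit or range.

## Working session

There is one attempt and no reset: what is moved stays moved. The work goes in short steps, Python scripts to look and compute and a tool call to move; the robot and the scene stay as the last step left them, time stands still between calls to the robot, and variables do not carry over. Pictures are saved under pics/ and viewed, at most 14 in all, crops included, and the job is handed in when it is done.

Besides the shell and the picture viewer there is one more tool, called as a command line: name --argument value ..., lists and objects as JSON in quotes. play_rows: Moves the arm, as the interface text tells. Its arguments: {"type":"object","properties":{"targets":{"type":"array","items":{"type":"number"}},"squeeze":{"type":"number"}},"required":["targets"]}

```bash
mkdir -p pics
cat > h.py <<'E'
from station import *
import numpy as np, cv2
def snap(n,f):
    c=camera(n); cv2.imwrite('pics/'+f+'.png',cv2.cvtColor(c['image'],cv2.COLOR_RGB2BGR))
    np.savez('pics/'+f,**{k:np.array(v) for k,v in c.items()}); return c
def load(f): return dict(np.load('pics/'+f+'.npz'))
def ray(c,u,v):
    R=np.array(c['R']);t=np.array(c['t'])
    d=R.T@np.array([(u-c['cx'])/c['fx'],(v-c['cy'])/c['fy'],1]); return -R.T@t,d
def onz(c,u,v,z):
    o,d=ray(c,u,v); return (o+d*(z-o[2])/d[2])
def proj(c,X):
    p=np.array(c['R'])@np.array(X)+c['t']; return c['fx']*p[0]/p[2]+c['cx'],c['fy']*p[1]/p[2]+c['cy']
E
python3 - <<'E'
from h import *
for n in('scene','side','wrist'):
    c=snap(n,n+'0'); o,d=ray(c,280,210); print(n,o.round(3),d.round(3),c['fx'])
print(observe())
E
```

```text
scene [0.176 0.408 0.691] [ 0.438 -0.504 -0.744] 386.99397761776817
side [ 0.308 -1.018  0.499] [ 0.24   0.888 -0.394] 505.3315211032942
wrist [0.094 0.571 0.372] [ 0.299 -0.073 -0.952] 367.35231372276354
{'time': 0.15, 'joints': array([ 1.06889781e+00,  1.58930157e-01,  1.59792312e+00,  4.60617222e-06,
        1.38618710e+00, -2.10097489e-01]), 'qd': array([ 0.00081854, -0.00157555, -0.00330727,  0.00235865,  0.00031755,
       -0.0002123 ]), 'joint_efforts': array([ 9.18737678e-04, -3.96376348e+01, -3.31786251e+01, -2.04019957e-04,
        5.46606781e-03,  2.43046082e-05]), 'ee_pos': array([0.16521771, 0.55029712, 0.24153847]), 'tool_rot': array([ 1.45383819e-01,  9.89375066e-01, -6.77686280e-04, -2.54406417e-04]), 'ft_force': array([ 0.03178944, -0.05936784,  1.00856599]), 'wrist_torque': array([ 0.04208155,  0.09794965, -0.01541218]), 'grip_force': 0.0, 'finger_gap': 0.08526499758506864}
```

View pics/scene0.png

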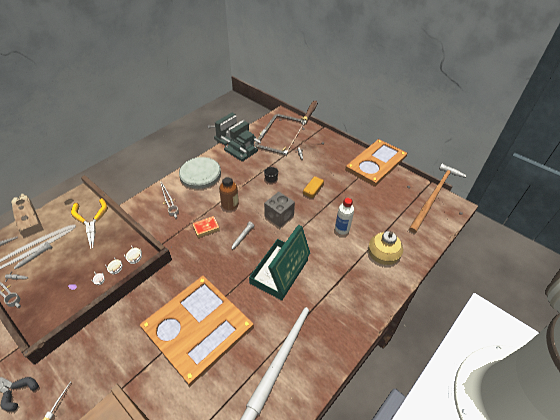

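View pics/side0.png

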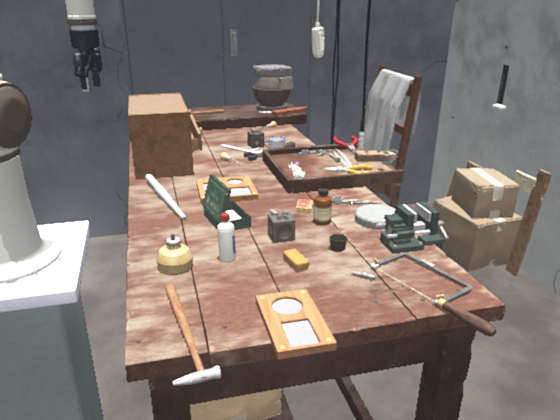

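View pics/wrist0.png

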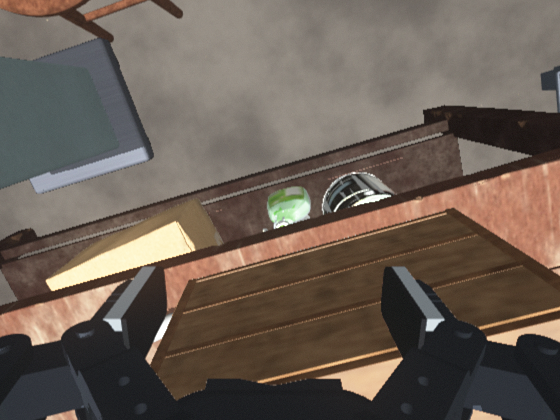

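The scene view shows the doming tray at about (197,327) and the solder tray at (377,160). The flux bottle is at (229,195), the matchbox at (206,226), the punch at (243,235), the block at (279,208) and the oil bottle at (345,218). A green open case stands at (280,265). The side view agrees. The wrist view shows only the cabinet.

Run:
```python
from h import *
c=load('scene0')
for n,u,v,z in [('dtT',202,277,.014),('dtR',253,324,.014),('dtB',190,379,.014),('dtL',141,325,.014),('sq',202,302,.008),('rd',168,329,.008),('lg',212,341,.008),
 ('st1',347,160,.014),('st2',376,140,.014),('st3',407,155,.014),('st4',377,182,.014),('sob',385,153,.008),('srd',369,167,.008),
 ('oilcap',348,203,.099),('fluxcap',228,181,.083),('match',206,226,.014),('p1',236,246,.007),('p2',251,225,.007),('blk',280,200,.05),('wax',313,186,.018),('loupe',271,171,.026),
 ('gbox1',252,280,.0),('gbox2',287,298,0),('gbox3',307,263,0),('lidtop',301,229,.09),('gbox4',262,243,0),('pot',386,245,.03),('mandrelTip',305,310,.02)]:
    print(n,onz(c,u,v,z).round(3)[:2])
im=cv2.imread('pics/scene0.png')[130:350,130:420]
cv2.imwrite('pics/c1.png',cv2.resize(im,None,fx=2.7,fy=2.7,interpolation=cv2.INTER_CUBIC))
```

```text
dtT [0.569 0.193]
dtR [0.422 0.195]
dtB [0.431 0.338]
dtL [0.574 0.337]
sq [0.529 0.228]
rd [0.533 0.307]
lg [0.456 0.267]
st1 [ 0.562 -0.304]
st2 [ 0.552 -0.429]
st3 [ 0.455 -0.429]
st4 [ 0.458 -0.285]
sob [ 0.506 -0.404]
srd [ 0.507 -0.326]
oilcap [ 0.433 -0.103]
fluxcap [0.68 0.01]
match [0.666 0.099]
p1 [0.579 0.089]
p2 [0.597 0.024]
blk [ 0.574 -0.049]
wax [ 0.565 -0.162]
loupe [ 0.673 -0.126]
gbox1 [0.496 0.124]
gbox2 [0.416 0.106]
gbox3 [0.439 0.014]
lidtop [0.465 0.011]
gbox4 [0.547 0.041]
pot [ 0.333 -0.117]
mandrelTip [0.367 0.111]
```

View pics/c1.png

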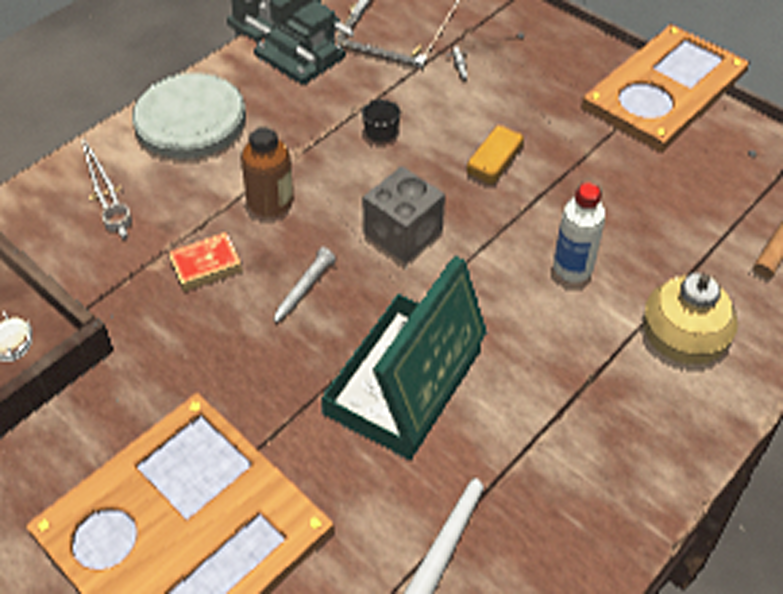

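The crop gives clear rough poses: both trays are nearly square to the world axes, and their pockets match the given layout. Next I move over the stock for wrist-camera views.

play_rows --targets '[85,0,0,-2.7,0,0,-0.7,85,-15.4,-10.3,-2.7,0,0,-3.34,85,-15.4,-10.3,-2.7,0,0,-3.34,85,-15.4,-10.3,-2.7,0,0,-3.34,85,-15.4,-10.3,-2.7,0,0,-3.34,85,-15.4,-10.3,-2.7,0,0,-3.34,85,-15.4,-10.3,-2.7,0,0,-3.34,85,-15.4,-10.3,-2.7,0,0,-3.34]'

```text
time: 0.82
ee_pos: [0.3487, 0.3275, 0.3043]
tool_rot: [-0.0, 1.0, 0.0, -0.0]
ft_force: [0.5, -0.5, 0.5]
finger_gap: 0.0851
grip_force: 0.0
```

```bash
cat >> h.py <<'E'
from scipy.spatial.transform import Rotation as Ro
def go(*p,yaw=0):
    """units from here to TCP p (x,y,z); yaw: tool x = -world x turned by yaw deg about world z"""
    s=observe(); R=Ro.from_quat(s['tool_rot'])
    T=Ro.from_euler('z',yaw,degrees=True)*Ro.from_matrix(np.diag([-1,1,-1.]))
    d=R.inv().apply(np.array(p)-s['ee_pos'])/.03; r=np.degrees((R.inv()*T).as_rotvec())/5
    print(d.round(3),r.round(3),'pos',s['ee_pos'].round(4),'F',s['ft_force'].round(1),'gap',round(s['finger_gap']*1e3,1),'g',round(float(s['grip_force']),1),'t',s['time'])
E
python3 -c "
from h import *
go(.52,.12,.32)"
```

```text
[-5.708 -6.916 -0.525] [ 0.    -0.001  0.001] pos [0.3487 0.3275 0.3043] F [ 0.5 -0.5  0.5] gap 85.1 g 0.0 t 0.8167
```

play_rows --targets '[85,-4,-6,-1,0,0,0,85,-4,-6,-1,0,0,0,85,-4,-6,-1,0,0,0,85,-4,-6,-1,0,0,0,85,-4,-6,-1,0,0,0,85,-4,-6,-1,0,0,0,85,-4,-6,-1,0,0,0,85,-4,-6,-1,0,0,0]'

```text
time: 1.48
ee_pos: [0.4678, 0.1493, 0.3339]
tool_rot: [0.001, 1.0, 0.0, -0.001]
ft_force: [-0.3, -0.0, 0.5]
finger_gap: 0.0848
grip_force: 0.0
```

```bash
python3 -c "
from h import *
c=snap('wrist','w1'); go(.5,-.3,.34); print(ray(c,280,210))"
```

```text
[ -1.084 -15.001  -0.215] [ 0.007 -0.014  0.002] pos [0.4674 0.15   0.3339] F [-0.  -0.2 -0.3] gap 85.0 g 0.0 t 1.5333
(array([0.39402406, 0.14880407, 0.46495919]), array([ 0.30663575,  0.01748933, -0.95202304]))
```

View pics/w1.png

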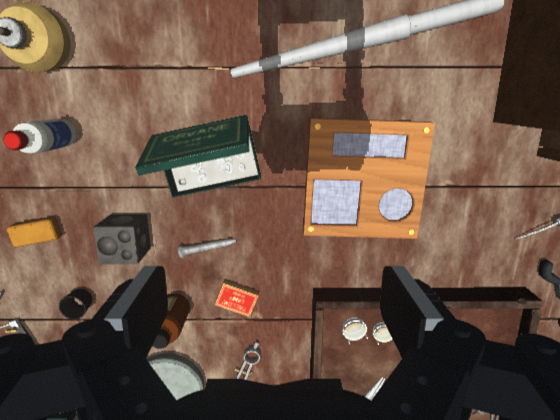

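The wrist view has +y to the right and +x downward. The doming tray is centred at (369,179), the punch at (207,246), the matchbox at (237,298), the block's top at (118,243) and the open case at (205,155). Now the other side.

play_rows --targets '[85,0,-12,0,0,0,0,85,0,-12,0,0,0,0,85,0,-12,0,0,0,0,85,0,-12,0,0,0,0,85,0,-12,0,0,0,0,85,0,-12,0,0,0,0,85,0,-12,0,0,0,0,85,0,-12,0,0,0,0]'

```text
time: 2.2
ee_pos: [0.4678, -0.184, 0.3342]
tool_rot: [-0.001, 1.0, 0.0, 0.0]
ft_force: [0.4, 1.0, 0.3]
finger_gap: 0.0851
grip_force: 0.0
```

play_rows --targets '[85,0,-2,0,0,0,0,85,0,-2,0,0,0,0,85,0,-2,0,0,0,0,85,0,-2,0,0,0,0]'

```text
time: 2.53
ee_pos: [0.4681, -0.243, 0.3337]
tool_rot: [-0.0, 1.0, 0.001, -0.0]
ft_force: [0.9, 1.4, 0.5]
finger_gap: 0.085
grip_force: 0.0
```

```bash
python3 -c "
from h import *
c=snap('wrist','w2'); go(.5,-.3,.34)"
```

```text
[-1.054 -1.926 -0.204] [ 0.015 -0.005  0.018] pos [ 0.4683 -0.2423  0.334 ] F [-0.2 -0.1  1. ] gap 84.9 g 0.0 t 2.5833
```

View pics/w2.png

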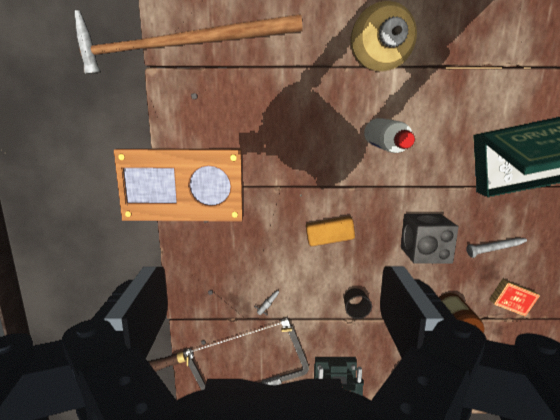

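This view shows the solder tray at (179,185) with its oblong pocket at (150,185) and round one at (210,185). The oil bottle's cap is at (404,139) and the block's top at (436,243).

```bash
cat > m.py <<'E'
from h import *
def big(mask,box):
    m=np.zeros_like(mask); x0,y0,x1,y1=box; m[y0:y1,x0:x1]=mask[y0:y1,x0:x1]
    m=cv2.morphologyEx(m,cv2.MORPH_CLOSE,np.ones((3,3)))
    cs,_=cv2.findContours(m,cv2.RETR_EXTERNAL,cv2.CHAIN_APPROX_NONE)
    return max(cs,key=cv2.contourArea)
def rect(c,cnt,z):
    P=np.array([onz(c,u,v,z)[:2] for u,v in cnt[:,0,:]])*1000
    r=cv2.minAreaRect(P.astype(np.float32)); return np.round(r[0],1),np.round(r[1],1),round(r[2],1)
def hsv(c): return cv2.cvtColor(c['image'].astype(np.uint8),cv2.COLOR_RGB2HSV)
def rng(c,lo,hi): return cv2.inRange(hsv(c),lo,hi)
E
python3 - <<'E'
from m import *
w1,w2=load('w1'),load('w2')
felt=lambda c: rng(c,(100,10,60),(140,90,255))
for n,c,b in [('long',w1,(325,125,415,165)),('sq',w1,(306,175,366,232)),('rd',w1,(374,183,418,225)),('sob',w2,(118,160,180,212)),('srd',w2,(186,160,234,212))]:
    print(n,rect(c,big(felt(c),b),.008))
# trays: wood
for n,c,b in [('dt',w1,(300,110,440,245)),('st',w2,(108,145,248,226))]:
    print(n,rect(c,big(rng(c,(8,130,120),(20,255,255)),b),.014))
red=lambda c: rng(c,(0,150,130),(30,255,255))
print('match',rect(w1,big(red(w1),(210,272,265,322)),.014),rect(w2,big(red(w2),(490,275,545,318)),.014))
print('wax',rect(w2,big(rng(w2,(12,150,100),(25,255,255)),(300,210,360,250)),.018))
pun=lambda c: rng(c,(0,0,95),(180,70,255))
print('punch',rect(w1,big(pun(w1),(174,230,242,262)),.007),rect(w2,big(pun(w2),(463,230,532,262)),.007))
for c,b in((w1,(0,120,32,155)),(w2,(390,125,420,155))):
    print('oilcap',rect(c,big(rng(c,(0,160,90),(8,255,255)),b),.099))
im=np.vstack([np.hstack([cv2.resize(cv2.imread('pics/w1.png')[205:265,85:245],None,fx=4,fy=4,interpolation=cv2.INTER_CUBIC)]),cv2.resize(cv2.imread('pics/w2.png')[205:265,395:555],None,fx=4,fy=4,interpolation=cv2.INTER_CUBIC)])
cv2.imwrite('pics/c2.png',im)
E
```

```text
long (array([456.7, 267.4]), array([88.7, 27.1]), 88.1)
sq (array([530.5, 228.7]), array([59.1, 59. ]), 88.2)
rd (array([533.5, 307.4]), array([41.4, 40.2]), 4.7)
sob (array([ 509. , -401.4]), array([43.5, 62.7]), 0.0)
srd (array([ 509.1, -325. ]), array([48.8, 50. ]), 0.0)
dt (array([501.1, 265.2]), array([150.3, 151.5]), 87.9)
st (array([ 507.8, -362.1]), array([156. ,  93.6]), 89.6)
match (array([670.9,  96.8]), array([49.8, 35.2]), 67.9) (array([669.7,  96.6]), array([49.7, 34.1]), 65.6)
wax (array([ 568.5, -169.2]), array([30.1, 61. ]), 10.3)
punch (array([595.8,  58.5]), array([16.7, 80.3]), 9.6) (array([595.1,  61.5]), array([16.9, 72. ]), 10.0)
oilcap (array([ 439.2, -109.9]), array([15.5, 17.1]), 78.0)
oilcap (array([ 439.1, -111.8]), array([14.7, 15. ]), 0.0)
```

View pics/c2.png

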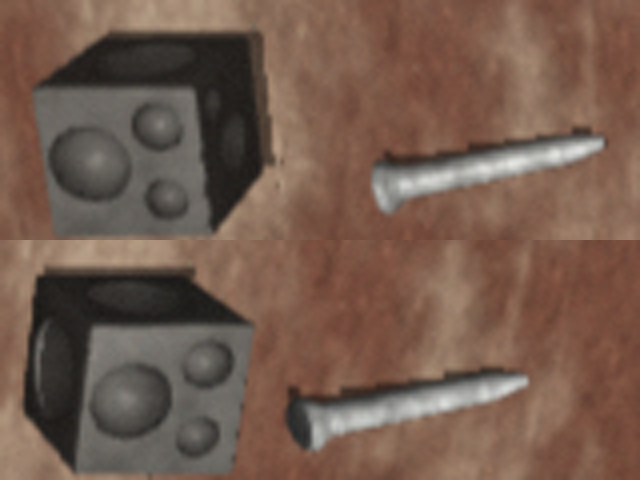

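The block's top face and the punch are clear in both crops: the punch's head is on the left (−y) and its nose on the right. Next I compute the block, flux and case poses.

Run:
```python
from m import *
w1,w2,sc,sd=[load(x) for x in('w1','w2','scene0','side0')]
for c,q,o in((w1,[(35,90),(193,86),(213,232),(53,236)],(85,205)),(w2,[(92,86),(252,83),(236,232),(77,232)],(395,205))):
    P=np.array([onz(c,u/4+o[0],v/4+o[1],.05)[:2] for u,v in q])*1e3
    print('blk',P.round(1).tolist(),P.mean(0).round(1),rect(c,np.array([[ [u/4+o[0],v/4+o[1]] ] for u,v in q]),.05))
def tri(obs):
    A=np.zeros((3,3));b=np.zeros(3)
    for c,u,v in obs:
        o,d=ray(c,u,v); d=d/np.linalg.norm(d); M=np.eye(3)-np.outer(d,d); A+=M;b+=M@o
    return np.linalg.solve(A,b).round(4)
for n,c,b in(('flux',sc,(218,174,242,190)),('flux',sd,(312,185,334,202))):
    m=big(rng(c,(0,0,0),(180,255,45)),b); (x,y,w,h)=cv2.boundingRect(m); print(n,x,y,w,h, onz(c,x+w/2-.5,y+h/2-.5,.077))
print('fluxcap',tri([(sc,228,181.5),(sd,322,195)]))
print('oilcap',tri([(sc,348,203),(sd,225,217)]))
print('case lid corners',tri([(w1,248,116),(w2,554,123)]), onz(w1,138,170,.0),onz(w1,137,163,.08),onz(w1,248,116,.08),onz(w1,260,180,.02),onz(w1,174,195,.02))
s=observe(); print(s['joints'].round(3)); go(.574,-.05,.15)
```

```text
blk [[549.5, -67.7], [548.3, -20.0], [596.5, -19.2], [597.8, -69.0]] [573.1 -44. ] (array([573.1, -44.5]), array([48.3, 50.2]), 1.5)
blk [[548.9, -69.3], [547.9, -21.3], [597.2, -19.1], [597.2, -68.5]] [572.8 -44.6] (array([573. , -44.2]), array([49.2, 49.3]), 1.0)
flux 223 182 10 4 [0.67940194 0.01245312 0.077     ]Traceback (most recent call last):
  File "<stdin>", line 12, in <module>
  File "m.py", line 6, in big
    return max(cs,key=cv2.contourArea)
ValueError: max() iterable argument is empty
```

```bash
cat >> m.py <<'E'
def tri(obs):
    A=np.zeros((3,3));b=np.zeros(3)
    for c,u,v in obs:
        o,d=ray(c,u,v); d=d/np.linalg.norm(d); M=np.eye(3)-np.outer(d,d); A+=M;b+=M@o
    return np.linalg.solve(A,b).round(4)
E
python3 - <<'E'
from m import *
w1,w2,sc,sd=[load(x) for x in('w1','w2','scene0','side0')]
print('fluxcap',tri([(sc,228,181.5),(sd,322,195)]))
print('oilcap',tri([(sc,348,203),(sd,225,217)]))
print('case',tri([(w1,248,116),(w2,554,123)]), onz(w1,137,163,.08),onz(w1,248,116,.08),onz(w1,260,180,.02),onz(w1,174,195,.02))
s=observe(); print(s['joints'].round(3)); go(.573,-.0443,.13)
E
```

```text
fluxcap [0.6855 0.0049 0.0726]
oilcap [ 0.4388 -0.1102  0.0918]
case [ 0.4274  0.1162 -0.0153] [0.46551643 0.0041347  0.08      ] [0.41711206 0.12278941 0.08      ] [0.49818565 0.13199246 0.02      ] [0.5173776  0.02368162 0.02      ]
[-7.070e-01 -1.200e-02  1.597e+00  1.000e-03  1.557e+00 -2.280e+00]
[-3.504  6.585  6.806] [ 0.015 -0.005  0.018] pos [ 0.4683 -0.2423  0.334 ] F [-0.2 -0.1  1. ] gap 84.9 g 0.0 t 2.5833
```

play_rows --targets '[64,-3.5,6.58,6.5,0,0,0,64,-3.5,6.58,6.5,0,0,0,64,-3.5,6.58,6.5,0,0,0,64,-3.5,6.58,6.5,0,0,0,64,-3.5,6.58,6.5,0,0,0,64,-3.5,6.58,6.5,0,0,0,64,-3.5,6.58,6.5,0,0,0,64,-3.5,6.58,6.5,0,0,0]'

```text
time: 3.25
ee_pos: [0.5704, -0.0389, 0.1337]
tool_rot: [-0.003, 1.0, 0.002, -0.004]
ft_force: [-0.9, -0.2, -1.1]
finger_gap: 0.0637
grip_force: 0.0
```

play_rows --targets '[64,-0.01,0,0,0,0,0,64,-0.01,0,0,0,0,0,64,-0.01,0,0,0,0,0]'

```text
time: 3.5
ee_pos: [0.5741, -0.047, 0.1413]
tool_rot: [-0.0, 1.0, -0.001, 0.001]
ft_force: [0.7, 0.0, 0.2]
finger_gap: 0.0641
grip_force: 0.0
```

Run:
```python
from m import *
c=snap('wrist','w3');go(.573,-.0443,.024)
```

```text
[0.05  0.112 3.914] [-0.014  0.038 -0.009] pos [ 0.5741 -0.0475  0.1414] F [ 0.1  0.1 -1.1] gap 63.8 g 0.0 t 3.55
```

View pics/w3.png

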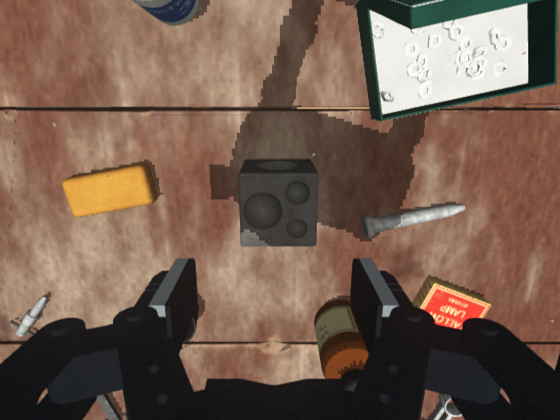

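The gripper is over the block: its top spans (240–318, 173–246), square to the jaws. I descend and grip.

play_rows --targets '[64,0.04,0.11,1.3,0,0,0,64,0.04,0.11,2.5,0,0,0,64,0.04,0.11,3.3,0,0,0,64,0.04,0.11,3.85,0,0,0,64,0.04,0.11,3.85,0,0,0,64,0.04,0.11,3.85,0,0,0]'

```text
time: 4.05
ee_pos: [0.5722, -0.0444, 0.0245]
tool_rot: [0.001, 1.0, -0.0, 0.0]
ft_force: [0.9, 0.1, 0.5]
finger_gap: 0.0638
grip_force: 0.0
```

play_rows --targets '[40,0,0,0,0,0,0,40,0,0,0,0,0,0,40,0,0,0,0,0,0,40,0,0,0,0,0,0,40,0,0,0,0,0,0]' --squeeze 60

```text
time: 4.47
ee_pos: [0.5742, -0.0443, 0.0265]
tool_rot: [0.0, 1.0, -0.001, 0.002]
ft_force: [-0.5, -1.7, 7.2]
finger_gap: 0.0491
grip_force: 65.0
```

play_rows --targets '[40,0,0,-0.7,0,0,0,40,0,0,-1.5,0,0,0,40,0,0,-2.5,0,0,0,40,0,0,-3,0,0,0,40,0,0,-3,0,0,0]'

```text
time: 4.88
ee_pos: [0.5747, -0.0442, 0.1182]
tool_rot: [0.0, 1.0, -0.001, 0.004]
ft_force: [1.7, -0.8, -4.9]
finger_gap: 0.0491
grip_force: 64.9
```

Run:
```python
from m import *
go(.5303,.2288,.12,yaw=-2)
```

```text
[ 1.483  9.099 -0.091] [-0.024  0.089  0.398] pos [ 0.5747 -0.0442  0.1182] F [ 1.7 -0.8 -4.9] gap 49.1 g 64.9 t 4.8833
```

play_rows --targets '[40,0,1,-0.7,0,0,0,40,0.3,2.3,-0.7,0,0,0,40,0.6,3.6,-0.7,0,0,0.1,40,1,4.9,-0.7,0,0,0.2,40,1.2,6.2,-0.7,0,0,0.3,40,1.48,7.5,-0.7,0,0,0.4,40,1.48,8.6,-0.7,0,0,0.4,40,1.48,9.1,-0.7,0,0,0.4]'

```text
time: 5.55
ee_pos: [0.5252, 0.2333, 0.1327]
tool_rot: [0.016, 1.0, 0.001, -0.002]
ft_force: [0.2, -0.7, -5.9]
finger_gap: 0.049
grip_force: 65.7
```

play_rows --targets '[40,0,0,0,0,0,0,40,0,0,0,0,0,0,40,0,0,0,0,0,0]'

```text
time: 5.8
ee_pos: [0.5269, 0.2287, 0.1333]
tool_rot: [0.018, 1.0, -0.001, -0.001]
ft_force: [-0.3, -0.2, -5.4]
finger_gap: 0.049
grip_force: 65.7
```

Run:
```python
from m import *
c=snap('wrist','w4');go(.5303,.2288,.035,yaw=-2)
im=cv2.imread('pics/w4.png'); cv2.imwrite('pics/w4.png',im[60:380])
```

```text
[-0.107  0.02   3.289] [-0.011 -0.022 -0.015] pos [0.5273 0.2284 0.1337] F [ 0.1 -0.3 -5.9] gap 49.4 g 65.7 t 5.85
```

View pics/w4.png

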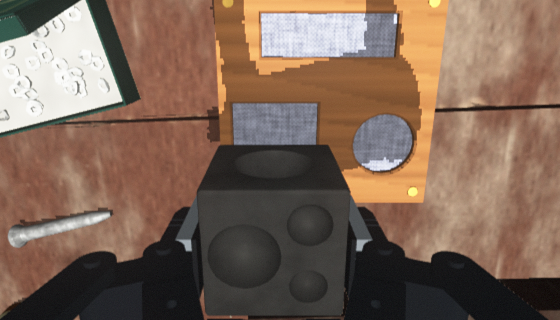

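The block hangs square in the jaws just beyond the square pocket at (275,125). I check its top edge by ray before lowering.

Run:
```python
from m import *
c=load('w4');
print([onz(c,u,v,.157).round(4) for u,v in((198,250),(350,250),(202,377),(348,377))])
```

```text
[array([0.5004, 0.2051, 0.157 ]), array([0.502 , 0.2533, 0.157 ]), array([0.5494, 0.2018, 0.157 ]), array([0.5511, 0.2538, 0.157 ])]
```

play_rows --targets '[40,-0.11,0.02,1,0,0,0,40,-0.11,0.02,2,0,0,0,40,-0.11,0.02,2.6,0,0,0,40,-0.11,0.02,2.6,0,0,0,40,-0.11,0.02,2.6,0,0,0]'

```text
time: 6.27
ee_pos: [0.5302, 0.2288, 0.0557]
tool_rot: [0.018, 1.0, -0.0, -0.002]
ft_force: [0.4, -0.1, -6.0]
finger_gap: 0.0494
grip_force: 65.5
```

Run:
```python
from m import *
go(.5303,.2288,.035,yaw=-2)
```

```text
[-0.005  0.001  0.691] [-0.01  -0.035 -0.022] pos [0.5302 0.2288 0.0557] F [ 0.4 -0.1 -6. ] gap 49.4 g 65.5 t 6.2667
```

play_rows --targets '[40,-0.05,0,0.3,0,0,0,40,-0.05,0,0.55,0,0,0,40,-0.05,0,0.69,0,0,0,40,-0.05,0,0.69,0,0,0,40,-0.05,0,0.69,0,0,0]'

```text
time: 6.68
ee_pos: [0.5325, 0.23, 0.0361]
tool_rot: [0.018, 1.0, -0.0, -0.0]
ft_force: [1.0, 0.1, -6.0]
finger_gap: 0.0493
grip_force: 65.7
```

play_rows --targets '[66,0,0,0,0,0,0,66,0,0,0,0,0,0,66,0,0,0,0,0,0,66,0,0,-0.5,0,0,0,66,0,0,-1.5,0,0,0,66,0,0,-2.8,0,0,0,66,0,0,-3.6,0,0,0,66,0,0,-3.6,0,0,0]'

```text
time: 7.35
ee_pos: [0.5374, 0.2311, 0.1522]
tool_rot: [0.018, 1.0, 0.002, 0.007]
ft_force: [0.2, 0.3, 0.7]
finger_gap: 0.0662
grip_force: 0.0
```

Run:
```python
from m import *
c=snap('wrist','w5');go(.5955,.0583,.1,yaw=9.6)
cv2.imwrite('pics/w5b.png',cv2.imread('pics/w5.png')[60:300])
```

```text
[-2.177 -5.676  1.64 ] [ 0.014  0.108 -2.322] pos [0.5357 0.2307 0.149 ] F [ 0.3  1.2 -0.6] gap 66.0 g 0.0 t 7.4
```

View pics/w5b.png

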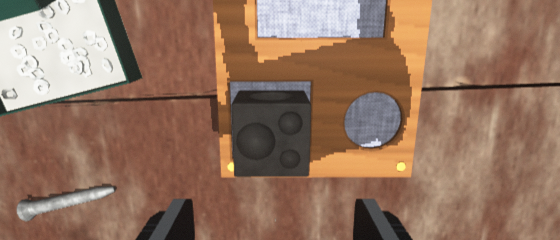

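The block is down in the square pocket, with a felt sliver at (270,88). I check its seat height from the apparent size, then go for the punch.

Run:
```python
from m import *
c=load('w5')
for z in(.058,.064): print(z,[onz(c,u,v,z).round(4)[:2] for u,v in((234,164),(311,164),(234,236),(310,237))])
pun=rng(c,(0,0,95),(180,70,255)); print(rect(c,big(pun,(8,230,125,290)),.007))
m=big(pun,(8,230,125,290)); cv2.imwrite('/tmp/x.png',pun); print(cv2.boundingRect(m))
go(.5957,.0583,.12,yaw=9.6-90)
```

```text
0.058 [array([0.5066, 0.2074]), array([0.5083, 0.255 ]), array([0.5547, 0.2041]), array([0.5572, 0.2542])]
0.064 [array([0.5054, 0.2081]), array([0.5071, 0.2544]), array([0.5522, 0.2049]), array([0.5547, 0.2536])]
(array([591. ,  55.4]), array([18. , 86.8]), 15.8)
(16, 247, 99, 35)
[-2.19  -5.675  0.974] [ 0.093  0.072 15.678] pos [0.5357 0.2307 0.149 ] F [ 0.3  1.2 -0.6] gap 66.0 g 0.0 t 7.4
```

Run:
```python
from m import *
for f,a,b in(('w5',(24,269),(115,249)),('w3',(366,226),(465,208)),('w1',(180,250),(235.5,240.5)),('w2',(469,249.5),(526.5,240))):
    c=load(f); A,B=onz(c,*a,.008)[:2],onz(c,*b,.006)[:2]; d=B-A
    print(f,A.round(4),B.round(4),np.linalg.norm(d).round(4),((A+B)/2).round(4),np.degrees(np.arctan2(d[1],d[0])).round(1))
```

```text
w5 [0.5987 0.0219] [0.5843 0.0992] 0.0786 [0.5915 0.0605] 100.6
w3 [0.5988 0.023 ] [0.5849 0.0976] 0.0759 [0.5919 0.0603] 100.6
w1 [0.5978 0.0223] [0.5849 0.0975] 0.0763 [0.5914 0.0599] 99.7
w2 [0.5977 0.021 ] [0.5846 0.0975] 0.0776 [0.5911 0.0592] 99.7
```

play_rows --targets '[50,-2.05,-5.62,0.9,0,0,15.68,50,-2.05,-5.62,0.9,0,0,15.68,50,-2.05,-5.62,0.9,0,0,15.68,50,-2.05,-5.62,0.9,0,0,15.68,50,-2.05,-5.62,0.9,0,0,15.68,50,-2.05,-5.62,0.9,0,0,15.68,50,-2.05,-5.62,0.9,0,0,15.68,50,-2.05,-5.62,0.9,0,0,15.68]'

```text
time: 8.07
ee_pos: [0.5875, 0.0587, 0.1157]
tool_rot: [0.498, 0.867, -0.0, -0.001]
ft_force: [-0.5, 0.5, -0.2]
finger_gap: 0.05
grip_force: 0.0
```

Run:
```python
from m import *
go(.5915,.060,.1,yaw=-80)
```

```text
[-0.031  0.139  0.523] [-0.022 -0.012  4.052] pos [0.5875 0.0587 0.1157] F [-0.5  0.5 -0.2] gap 50.0 g 0.0 t 8.0667
```

play_rows --targets '[40,-0.03,0.14,0.5,0,0,4.05,40,-0.03,0.14,0.5,0,0,4.05,40,-0.03,0.14,0.5,0,0,4.05,40,-0.03,0.14,0.5,0,0,4.05,40,-0.03,0.14,0.5,0,0,4.05]'

```text
time: 8.48
ee_pos: [0.5917, 0.0607, 0.1013]
tool_rot: [0.639, 0.769, -0.0, -0.001]
ft_force: [-0.8, -0.6, 0.1]
finger_gap: 0.0398
grip_force: 0.0
```

Run:
```python
from m import *
c=snap('wrist','w6'); go(.5915,.060,.013,yaw=-80)
```

```text
[-0.022 -0.013  2.951] [-0.01  -0.002  0.121] pos [0.5918 0.0607 0.1015] F [ 0.5 -0.3 -0.7] gap 40.2 g 0.0 t 8.5333
```

View pics/w6.png

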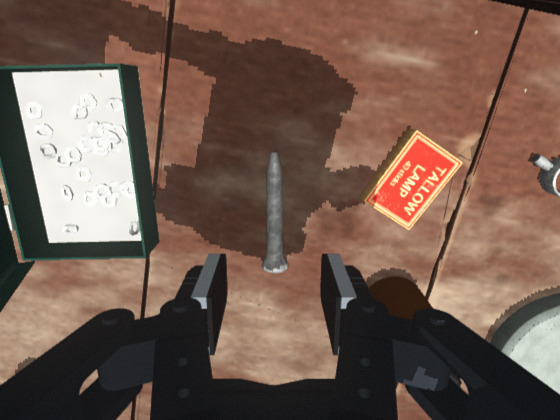

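The punch lies straight up the image at column 275 between the fingers, so it is aligned. I descend and grip.

play_rows --targets '[32,-0.02,-0.01,1,0,0,0.12,32,-0.02,-0.01,2,0,0,0.12,32,-0.02,-0.01,2.6,0,0,0.12,32,-0.02,-0.01,2.93,0,0,0.12,32,-0.02,-0.01,2.93,0,0,0.12,32,-0.02,-0.01,2.93,0,0,0.12]'

```text
time: 9.03
ee_pos: [0.5924, 0.06, 0.0146]
tool_rot: [0.643, 0.765, 0.0, 0.0]
ft_force: [-0.2, 0.5, 1.4]
finger_gap: 0.0319
grip_force: 0.0
```

play_rows --targets '[0,0,0,0,0,0,0,0,0,0,0,0,0,0,0,0,0,0,0,0,0,0,0,0,0,0,0,0,0,0,0,0,0,0,0,0,0,0,0,0,0,0]' --squeeze 40

```text
time: 9.53
ee_pos: [0.5932, 0.0599, 0.0157]
tool_rot: [0.644, 0.765, 0.001, 0.001]
ft_force: [-0.3, 0.4, 6.0]
finger_gap: 0.0119
grip_force: 39.4
```

Run:
```python
from m import *
go(.4565,.2674,.12,yaw=-92)
```

```text
[ 7.591 -3.297 -3.489] [0.028 0.005 2.369] pos [0.5932 0.0599 0.0157] F [-0.3  0.4  6. ] gap 11.9 g 39.4 t 9.5333
```

play_rows --targets '[0,0,0,-1,0,0,0,0,0,0,-2.2,0,0,0,0,0,0,-3.4,0,0,0,0,1,-0.3,-3.8,0,0,0.5,0,2.2,-0.8,-3.8,0,0,1,0,3.4,-1.3,-3.8,0,0,1.5,0,4.6,-1.9,-3.8,0,0,2,0,5.8,-2.5,-3.8,0,0,2.37]'

```text
time: 10.2
ee_pos: [0.4871, 0.2198, 0.1284]
tool_rot: [0.72, 0.694, 0.0, 0.0]
ft_force: [-0.5, 0.3, -0.0]
finger_gap: 0.0118
grip_force: 39.2
```

Run:
```python
from m import *
go(.4565,.2674,.1,yaw=-92)
```

```text
[ 1.546 -1.08   0.946] [ 0.004 -0.003 -0.033] pos [0.4871 0.2198 0.1284] F [-0.5  0.3 -0. ] gap 11.8 g 39.2 t 10.2
```

play_rows --targets '[0,0.8,-0.5,0,0,0,0,0,1.55,-1.08,0.3,0,0,0,0,1.55,-1.08,0.95,0,0,0,0,1.55,-1.08,0.95,0,0,0,0,1.55,-1.08,0.95,0,0,0]'

```text
time: 10.62
ee_pos: [0.4566, 0.266, 0.0989]
tool_rot: [0.719, 0.695, -0.001, -0.0]
ft_force: [0.7, -0.8, -0.5]
finger_gap: 0.0114
grip_force: 39.2
```

Run:
```python
from m import *
c=snap('wrist','w7');go(.4565,.2674,.0265,yaw=-92)
```

```text
[ 0.05  -0.045  2.448] [-0.002  0.003 -0.007] pos [0.4578 0.2659 0.0999] F [-0.1 -0.2 -0.1] gap 11.6 g 39.2 t 10.6667
```

View pics/w7.png

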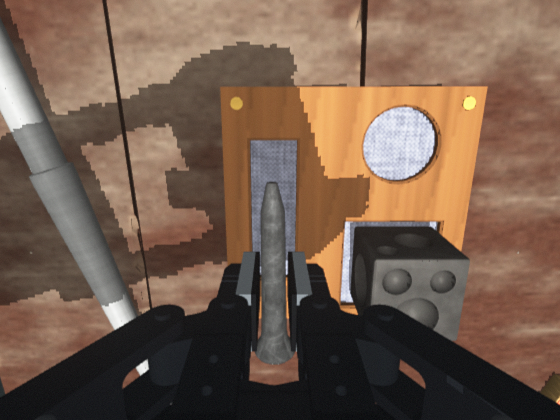

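The punch hangs straight in line with the long pocket, its nose at (272,183) and head at (275,345). I check its y before lowering.

Run:
```python
from m import *
c=load('w7'); a,b=onz(c,272,183,.09),onz(c,275,358,.091); print(a,b,(a+b)/2)
```

```text
[0.45716473 0.30492716 0.09      ] [0.45565174 0.2237046  0.091     ] [0.45640824 0.26431588 0.0905    ]
```

play_rows --targets '[0,0.04,-0.04,1,0,0,0,0,0.04,-0.04,1.7,0,0,0,0,0.04,-0.04,1.7,0,0,0,0,0.04,-0.04,1.7,0,0,0]'

```text
time: 11.0
ee_pos: [0.4567, 0.2667, 0.0489]
tool_rot: [0.72, 0.694, -0.001, -0.0]
ft_force: [0.4, 0.5, -0.5]
finger_gap: 0.0116
grip_force: 39.2
```

Run:
```python
from m import *
go(.4565,.2674,.0265,yaw=-92)
```

```text
[ 0.022 -0.007  0.745] [-0.013  0.006 -0.018] pos [0.4567 0.2667 0.0489] F [ 0.4  0.5 -0.5] gap 11.6 g 39.2 t 11.0
```

play_rows --targets '[0,0.08,0.02,0.4,0,0,0,0,0.08,0.02,0.74,0,0,0,0,0.08,0.02,0.74,0,0,0,0,0.08,0.02,0.74,0,0,0]'

```text
time: 11.33
ee_pos: [0.4575, 0.2697, 0.027]
tool_rot: [0.72, 0.694, 0.0, 0.0]
ft_force: [0.5, -0.1, -0.4]
finger_gap: 0.0116
grip_force: 39.2
```

play_rows --targets '[26,0,0,0,0,0,0,26,0,0,0,0,0,0,30,0,0,0,0,0,0,30,0,0,-0.5,0,0,0,30,0,0,-1.5,0,0,0,30,0,0,-2.8,0,0,0,50,0,0,-4,0,0,0,50,0,0,-4.2,0,0,0]'

```text
time: 12.0
ee_pos: [0.4613, 0.2713, 0.1602]
tool_rot: [0.719, 0.695, 0.006, 0.003]
ft_force: [0.9, 0.6, 0.8]
finger_gap: 0.0502
grip_force: 0.0
```

Run:
```python
from m import *
c=snap('wrist','w8');go(.4392,-.1105,.2,yaw=0); go(.4392,-.1105,.2,yaw=-90)
cv2.imwrite('pics/w8b.png',cv2.resize(cv2.imread('pics/w8.png')[150:420,180:480],None,fx=2,fy=2))
```

```text
[-12.732  -0.258  -1.429] [  0.127   0.064 -18.401] pos [0.4607 0.2711 0.1586] F [-0.5  0.6  0.6] gap 49.5 g 0.0 t 12.05
[-12.732  -0.258  -1.429] [ 0.121 -0.04  -0.401] pos [0.4607 0.2711 0.1586] F [-0.5  0.6  0.6] gap 49.5 g 0.0 t 12.05
```

View pics/w8b.png

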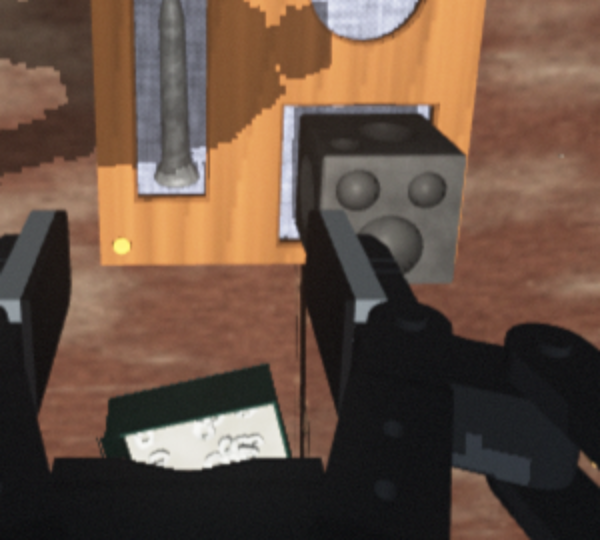

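The punch is lying in the long pocket, at (175,100) in the crop, and the block is still seated. Next is the oil bottle. I have one picture view left, so I work from numbers.

play_rows --targets '[70,0,0,-1,0,0,-1,70,-12.7,-0.26,-1.43,0,0,-18.4,70,-12.7,-0.26,-1.43,0,0,-18.4,70,-12.7,-0.26,-1.43,0,0,-18.4,70,-12.7,-0.26,-1.43,0,0,-18.4,70,-12.7,-0.26,-1.43,0,0,-18.4,70,-12.7,-0.26,-1.43,0,0,-18.4,70,-12.7,-0.26,-1.43,0,0,-18.4]'

```text
time: 12.72
ee_pos: [0.4432, 0.0186, 0.19]
tool_rot: [0.373, 0.928, -0.0, -0.001]
ft_force: [0.3, -0.5, 0.2]
finger_gap: 0.0699
grip_force: 0.0
```

Run:
```python
from m import *
go(.439,-.1107,.2,yaw=0)
```

```text
[-2.879 -3.211 -0.334] [-3.000e-03 -1.800e-02 -8.754e+00] pos [0.4432 0.0186 0.19  ] F [ 0.3 -0.5  0.2] gap 69.9 g 0.0 t 12.7167
```

play_rows --targets '[70,-2.88,-3.21,-0.33,0,0,-8.75,70,-2.88,-3.21,-0.33,0,0,-8.75,70,-2.88,-3.21,-0.33,0,0,-8.75,70,-2.88,-3.21,-0.33,0,0,-8.75,70,-2.88,-3.21,-0.33,0,0,-8.75,70,-2.88,-3.21,-0.33,0,0,-8.75,70,-2.88,-3.21,-0.33,0,0,-8.75,70,-2.88,-3.21,-0.33,0,0,-8.75]'

```text
time: 13.38
ee_pos: [0.4387, -0.1092, 0.1998]
tool_rot: [0.002, 1.0, 0.0, -0.001]
ft_force: [-0.4, -0.7, -0.3]
finger_gap: 0.0699
grip_force: 0.0
```

Run:
```python
from m import *
c=snap('wrist','w9'); go(.439,-.1107,.046,yaw=0)
m=rng(c,(0,160,70),(8,255,255)); m[:80]=0; k=big(m,(150,80,400,330)); print(cv2.boundingRect(k),rect(c,k,.099),rect(c,k,.092))
# white body
```

```text
[-0.014 -0.059  5.131] [ 0.01  -0.019 -0.086] pos [ 0.4388 -0.1091  0.1999] F [-0.5 -0.1  0.2] gap 69.6 g 0.0 t 13.4333
(258, 195, 26, 26) (array([ 437.8, -111.6]), array([16.3, 16.8]), 46.4) (array([ 440. , -111.6]), array([16.8, 17.3]), 46.4)
```

play_rows --targets '[70,-0.01,-0.07,1.2,0,0,-0.08,70,-0.01,-0.07,2.4,0,0,-0.08,70,-0.01,-0.07,3.5,0,0,-0.08,70,-0.01,-0.07,4.4,0,0,-0.08,70,-0.01,-0.07,5.1,0,0,-0.08,70,-0.01,-0.07,5.1,0,0,-0.08,70,-0.01,-0.07,5.1,0,0,-0.08]'

```text
time: 14.02
ee_pos: [0.4386, -0.1106, 0.0471]
tool_rot: [-0.0, 1.0, 0.001, -0.001]
ft_force: [-0.5, 0.3, 0.4]
finger_gap: 0.0701
grip_force: 0.0
```

play_rows --targets '[20,0,0,0,0,0,0,20,0,0,0,0,0,0,20,0,0,0,0,0,0,20,0,0,0,0,0,0,20,0,0,0,0,0,0,20,0,0,0,0,0,0]' --squeeze 30

```text
time: 14.52
ee_pos: [0.4411, -0.1123, 0.0498]
tool_rot: [-0.001, 1.0, -0.001, 0.002]
ft_force: [-0.4, -0.1, 6.9]
finger_gap: 0.0323
grip_force: 29.9
```

Run:
```python
from m import *
go(.533,.307,.16,yaw=-2)
```

```text
[-3.091 13.965 -3.691] [-0.023  0.035  0.414] pos [ 0.4411 -0.1123  0.0498] F [-0.4 -0.1  6.9] gap 32.3 g 29.9 t 14.5167
```

play_rows --targets '[20,0,0,-0.6,0,0,0,20,0,0,-1.5,0,0,0,20,0,0,-2.6,0,0,0,20,0,0,-3.7,0,0,0,20,-0.4,0.5,-4.3,0,0,0,20,-1,1.4,-4.3,0,0,0,20,-1.7,2.4,-4.3,0,0,0,20,-2.4,3.4,-4.3,0,0,0.1]'

```text
time: 15.18
ee_pos: [0.5126, -0.0083, 0.1783]
tool_rot: [0.004, 1.0, -0.0, 0.001]
ft_force: [1.2, -0.8, -1.0]
finger_gap: 0.0322
grip_force: 30.2
```

play_rows --targets '[20,-0.4,1.1,0,0,0,0,20,-0.6,2.2,0,0,0,0.1,20,-0.7,3.3,0,0,0,0.1,20,-0.7,4.4,0,0,0,0.2,20,-0.7,5.5,0,0,0,0.2,20,-0.7,6.6,0,0,0,0.3,20,-0.7,7.7,0,0,0,0.3,20,-0.7,8.5,0,0,0,0.3]'

```text
time: 15.85
ee_pos: [0.5339, 0.2483, 0.1774]
tool_rot: [0.016, 1.0, 0.0, 0.0]
ft_force: [-0.6, 0.2, -0.9]
finger_gap: 0.0321
grip_force: 30.2
```

Run:
```python
from m import *
go(.533,.307,.1,yaw=-2)
```

```text
[0.096 1.953 2.583] [0.01  0.005 0.029] pos [0.5339 0.2483 0.1774] F [-0.6  0.2 -0.9] gap 32.1 g 30.2 t 15.85
```

play_rows --targets '[20,0.03,1,0,0,0,0,20,0.03,1.95,0,0,0,0,20,0.03,1.95,0.8,0,0,0,20,0.03,1.95,1.8,0,0,0,20,0.03,1.95,2.58,0,0,0,20,0.03,1.95,2.58,0,0,0,20,0.03,1.95,2.58,0,0,0]'

```text
time: 16.43
ee_pos: [0.5344, 0.3037, 0.0987]
tool_rot: [0.017, 1.0, -0.001, -0.002]
ft_force: [1.1, 0.5, 0.8]
finger_gap: 0.0322
grip_force: 30.1
```

Run:
```python
from m import *
c=snap('wrist','w10'); go(.533,.307,.058,yaw=-2)
m=rng(c,(0,160,60),(8,255,255)); k=big(m,(150,150,400,400)); print(cv2.boundingRect(k)); zc=.1-.0497+.092; print(rect(c,k,zc),rect(c,k,zc+.007))
f=rng(c,(100,10,50),(140,90,255)); k=big(f,(200,0,400,300)); print(cv2.boundingRect(k),rect(c,k,.008))
```

```text
[0.101 0.09  1.422] [0.004 0.009 0.013] pos [0.5359 0.3042 0.1007] F [0.2 0.  0.3] gap 31.7 g 30.1 t 16.4833
(243, 317, 68, 68)
(array([531. , 304.2]), array([19.2, 22.5]), 88.2) (array([525.4, 304.3]), array([17.7, 20.7]), 88.2)
(200, 61, 85, 51) (array([456.6, 287.2]), array([49.3, 27.4]), 88.1)
```

play_rows --targets '[20,0.05,0.08,0.5,0,0,0,20,0.05,0.08,0.9,0,0,0,20,0.05,0.08,0.9,0,0,0,20,0.05,0.08,0.9,0,0,0]'

```text
time: 16.82
ee_pos: [0.5341, 0.3064, 0.073]
tool_rot: [0.017, 1.0, -0.0, -0.0]
ft_force: [0.5, -0.2, -0.7]
finger_gap: 0.032
grip_force: 30.1
```

Run:
```python
from m import *
go(.5345,.307,.058,yaw=-2)
c=snap('side','s2'); c=snap('scene','sc2')
for n in('side','scene'):
    c=load('s2' if n=='side' else 'sc2'); 
    u,v=proj(c,(.534,.307,.11)); b=[int(u-25),int(v-25),int(u+25),int(v+25)]
    try:
        k=big(rng(c,(0,150,70),(8,255,255)),b); print(n,(u,v),cv2.boundingRect(k))
    except Exception as e: print(n,(u,v),e)
```

```text
[-0.012  0.022  0.498] [-0.002 -0.003  0.013] pos [0.5341 0.3064 0.073 ] F [ 0.5 -0.2 -0.7] gap 32.0 g 30.1 t 16.8167
side (np.float64(233.67298282464253), np.float64(147.76582052473117)) max() iterable argument is empty
scene (np.float64(155.6136581673863), np.float64(301.6448799200833)) (152, 297, 8, 10)
```

Run:
```python
from m import *
c=load('sc2'); print(onz(c,155.5,301.5,.115))
```

```text
[0.53127357 0.30783812 0.115     ]
```

play_rows --targets '[20,0,0.02,0.25,0,0,0,20,0,0.02,0.4,0,0,0,20,0,0.02,0.48,0,0,0,20,0,0.02,0.48,0,0,0,20,0,0.02,0.48,0,0,0]'

```text
time: 17.33
ee_pos: [0.5341, 0.3071, 0.058]
tool_rot: [0.017, 1.0, -0.0, -0.0]
ft_force: [-0.5, -0.3, 0.2]
finger_gap: 0.032
grip_force: 29.7
```

play_rows --targets '[20,-0.03,0,0.03,0,0,0,20,-0.03,0,0.05,0,0,0,20,-0.03,0,0.05,0,0,0]'

```text
time: 17.58
ee_pos: [0.535, 0.3072, 0.0578]
tool_rot: [0.017, 1.0, -0.0, -0.0]
ft_force: [-3.2, -1.5, 7.6]
finger_gap: 0.0317
grip_force: 30.1
```

play_rows --targets '[36,0,0,0,0,0,0,42,0,0,0,0,0,0,50,0,0,0,0,0,0,52,0,0,0,0,0,0,52,0,0,-0.7,0,0,0,52,0,0,-1.8,0,0,0,52,0,0,-3,0,0,0,52,0,0,-4.2,0,0,0]'

```text
time: 18.25
ee_pos: [0.5344, 0.3068, 0.1834]
tool_rot: [0.017, 1.0, -0.0, -0.001]
ft_force: [0.6, 0.4, -0.0]
finger_gap: 0.0519
grip_force: 0.0
```

Run:
```python
from m import *
c=snap('scene','sc3')
k=big(rng(c,(0,150,70),(8,255,255)),(130,280,180,335)); x,y,w,h=cv2.boundingRect(k);print(x,y,w,h,onz(c,x+w/2-.5,y+h/2-.5,.1),onz(c,x+w/2-.5,y+h/2-.5,.106))
go(.685,.006,.2,yaw=0); go(.685,.006,.2,yaw=-90)
```

```text
151 301 10 10 [0.53438452 0.30969007 0.1       ] [0.53074332 0.31068892 0.106     ]
[-5.208 -9.916 -0.215] [ 0.05   0.139 -0.382] pos [0.5389 0.3085 0.193 ] F [3.9 2.5 6.4] gap 52.0 g 0.0 t 18.3
[-5.208 -9.916 -0.215] [ 0.148  0.07  17.618] pos [0.5389 0.3085 0.193 ] F [3.9 2.5 6.4] gap 52.0 g 0.0 t 18.3
```

play_rows --targets '[66,-0.5,-1.2,-0.2,0,0,0,66,-5.2,-9.9,-0.2,0,0,-0.38,66,-5.2,-9.9,-0.2,0,0,-0.38,66,-5.2,-9.9,-0.2,0,0,-0.38,66,-5.2,-9.9,-0.2,0,0,-0.38,66,-5.2,-9.9,-0.2,0,0,-0.38,66,-5.2,-9.9,-0.2,0,0,-0.38,66,-5.2,-9.9,-0.2,0,0,-0.38]'

```text
time: 18.97
ee_pos: [0.6793, 0.0074, 0.1883]
tool_rot: [0.0, 1.0, 0.0, -0.0]
ft_force: [0.7, 0.6, -0.3]
finger_gap: 0.0656
grip_force: 0.0
```

play_rows --targets '[66,0,-1.5,0,0,0,0,66,0,-1.5,0,0,0,0,66,0,-1.5,0,0,0,0,66,0,-1.5,0,0,0,0]'

```text
time: 19.3
ee_pos: [0.6785, -0.0353, 0.1882]
tool_rot: [0.001, 1.0, 0.0, -0.0]
ft_force: [-0.5, 1.3, 0.2]
finger_gap: 0.0662
grip_force: 0.0
```

Run:
```python
from m import *
c=snap('wrist','w11'); go(.685,.006,.2,yaw=0)
print(proj(c,(.685,.006,.083)),proj(c,(.685,.006,.03)))
h=hsv(c)
br=cv2.inRange(h,(0,80,20),(20,255,140)); dk=cv2.inRange(h,(0,0,0),(180,255,35)); 
for v in range(140,330,10): print(v,''.join('#' if dk[v,u] else 'b' if br[v,u] else '.' for u in range(150,420,4)))
```

```text
[-0.218  1.346 -0.387] [ 0.009 -0.006  0.003] pos [ 0.6785 -0.0344  0.1884] F [ 0.9 -0.4  0.5] gap 65.8 g 0.0 t 19.35
(np.float64(335.1576089143991), np.float64(215.76163353195966)) (np.float64(324.7123256930539), np.float64(194.86507587339787))
140 ....b.b.bb.............bbbbbbbbbb.bbbbbbbbbbbbbbbbbbbbbbbbbbbbbb...b
150 .....bbb..................bbbbb...bbbbbbbbbbbbbbbbbbbbbbbbbbbb.bb...
160 ....###bbb.........b..bb.b.bbbb.b..bbbbbbbbbbbbbbbbbbbbbbbbbbbbb....
170 .##...b.#.b........b.....bb.bbb.b.bbbbbbb.....bbbbbbbbbbbbbbbbb.....
180 ###......#bb......bbbb..bbbbbbb.bb.bbbb..bbbbbbbbbbbbbbbbbbbb.......
190 .#...##..b..bb...b......bbbbbbbbbbbbbb.bbbbbbbbbbbbbbbbbbbbbb.......
200 .............b.bb.......bbbb..bbbbbbbbbbbbbbb###bbbbbbbbbbbbb.......
210 .............b........bbbbb...bbbbbb...bbbb###.##.#bbbbb...b........
220 ....bb.............bb..b......b.........bbb........bb.b.............
230 .b...b.....bbbbbbbbb..bbbbb................bb...b.bbb..........bbbbb
240 ..bbbbb....bb.bbbbbbbb..bb........................bbb...........bbbb
250 bbbbbbb.b....bbbb.bbbbb.............................bbbbb..b......bb
260 bbbbbb...##..b.bb.b.bbb.b.........................bb#.....b........b
270 ..bb....###b.b.bbbbbbbbb..........................bb###...bb..b.bbbb
280 ###....####bbb.bbb..bbbbb...........................####....###bbbbb
290 #....######bb.bbbb..bbbbbb.........................######......#bb..
300 ....#######b.bbbb....bbb..........................b########....###.b
310 ....#######..bbbbbb.................................######....######
320 ####.#####....bbbbbb.b...............................#####.########.
```

play_rows --targets '[66,-0.2,1.34,0,0,0,0,66,-0.2,1.34,0,0,0,0,66,-0.2,1.34,0,0,0,0,66,-0.2,1.34,0,0,0,0]'

```text
time: 19.68
ee_pos: [0.6845, 0.0064, 0.1887]
tool_rot: [-0.001, 1.0, -0.0, -0.0]
ft_force: [0.8, 0.3, 0.5]
finger_gap: 0.0659
grip_force: 0.0
```

Run:
```python
from m import *
c=snap('wrist','w12'); go(.685,.006,.035,yaw=0)
for f in('w11','w12'):
    c=load(f); u0,v0=proj(c,(.685,.006,.083)); print(u0,v0)
    h=hsv(c); m=((h[...,1]<90)&(h[...,2]<75)).astype(np.uint8)*255
    b=[int(u0)-35,int(v0)-35,int(u0)+35,int(v0)+35]; k=big(m,b); print(cv2.boundingRect(k),rect(c,k,.083),rect(c,k,.077))
    if f=='w12':
        for v in range(b[1],b[3],4): print(v,''.join('#' if m[v,u] else '.' for u in range(b[0]-30,b[2]+30,3)), h[v,int(u0)])
```

```text
[-0.017  0.015  5.124] [-0.003 -0.001  0.014] pos [0.6845 0.0056 0.1887] F [ 0.4 -0.8 -0.3] gap 66.1 g 0.0 t 19.7333
335.1576089143991 215.76163353195966
(318, 199, 34, 33) (array([684.6,   5.9]), array([22.3, 22.2]), 57.0) (array([686.6,   6.9]), array([22.9, 22.8]), 57.0)
273.89347419957306 207.07656319929538
(259, 191, 33, 33) (array([684.7,   6.7]), array([21.6, 22.5]), 80.1) (array([686.6,   6.8]), array([22.2, 23.1]), 80.1)
172 ............................................ [ 12 167  52]
176 ...............#............................ [ 12 176  71]
180 ............................................ [ 11 191  72]
184 ............................................ [ 11 182  73]
188 ............................................ [ 11 181  76]
192 .....................####................... [17 64 28]
196 ...................########................. [18 36 35]
200 ..................##########................ [15 41 37]
204 ..................##########................ [ 9 46 39]
208 ..................##########................ [10 40 38]
212 ..................##########................ [15 36 42]
216 ...................########................. [15 50 41]
220 ....................######.................. [13 44 41]
224 ............................................ [ 12 145  72]
228 ............................................ [ 14  70 197]
232 ............................................ [ 14  70 192]
236 ............................................ [ 14  69 184]
240 ............................................ [ 13  78 163]
```

play_rows --targets '[66,-0.03,0.02,1.2,0,0,0,66,-0.03,0.02,2.4,0,0,0,66,-0.03,0.02,3.5,0,0,0,66,-0.03,0.02,4.4,0,0,0,66,-0.03,0.02,5.1,0,0,0,66,-0.03,0.02,5.1,0,0,0,66,-0.03,0.02,5.1,0,0,0]'

```text
time: 20.32
ee_pos: [0.6845, 0.0051, 0.0346]
tool_rot: [0.0, 1.0, 0.0, -0.001]
ft_force: [1.1, -0.1, 0.3]
finger_gap: 0.0658
grip_force: 0.0
```

play_rows --targets '[30,0,0,0,0,0,0,30,0,0,0,0,0,0,30,0,0,0,0,0,0,30,0,0,0,0,0,0,30,0,0,0,0,0,0]' --squeeze 35

```text
time: 20.73
ee_pos: [0.6878, 0.0049, 0.0389]
tool_rot: [0.0, 1.0, -0.0, 0.003]
ft_force: [0.2, -0.6, 6.1]
finger_gap: 0.0396
grip_force: 36.1
```

play_rows --targets '[30,0,0,-0.6,0,0,0,30,0,0,-1.5,0,0,0,30,0,0,-2.6,0,0,0,30,0,0,-3.4,0,0,0,30,0,0,-3.6,0,0,0]'

```text
time: 21.15
ee_pos: [0.6888, 0.0048, 0.1504]
tool_rot: [0.0, 1.0, -0.001, 0.005]
ft_force: [0.9, -0.7, -0.2]
finger_gap: 0.0401
grip_force: 35.8
```

Run:
```python
from m import *
go(.509,-.325,.15,yaw=0)
```

```text
[  5.989 -10.995  -0.026] [-0.02   0.115 -0.004] pos [0.6888 0.0048 0.1504] F [ 0.9 -0.7 -0.2] gap 40.1 g 35.8 t 21.15
```

play_rows --targets '[30,0.3,-0.5,0,0,0,0,30,0.8,-1.5,0,0,0,0,30,1.4,-2.6,0,0,0,0,30,2,-3.7,0,0,0,0,30,2.6,-4.8,0,0,0,0,30,3.2,-5.9,0,0,0,0,30,3.8,-7,0,0,0,0,30,4.4,-8.1,0,0,0,0]'

```text
time: 21.82
ee_pos: [0.5519, -0.2387, 0.1428]
tool_rot: [0.0, 1.0, 0.0, -0.0]
ft_force: [0.5, -0.9, -0.8]
finger_gap: 0.0401
grip_force: 35.8
```

play_rows --targets '[30,0.6,-1,0,0,0,0,30,1.2,-2,0,0,0,0,30,1.5,-2.8,0,0,0,0,30,1.5,-2.8,0,0,0,0,30,1.5,-2.8,0.5,0,0,0,30,1.5,-2.8,1.3,0,0,0,30,1.5,-2.8,1.7,0,0,0,30,1.5,-2.8,1.7,0,0,0]'

```text
time: 22.48
ee_pos: [0.5062, -0.319, 0.0884]
tool_rot: [0.0, 1.0, 0.003, -0.003]
ft_force: [-0.1, 0.5, -1.7]
finger_gap: 0.0402
grip_force: 35.8
```

Run:
```python
from m import *
go(.509,-.325,.047,yaw=0)
for n in('scene','side'):
    c=snap(n,n+'f'); s=observe(); z=s['ee_pos'][2]-.0385+.077
    u,v=proj(c,(.509,-.325,z)); h=hsv(c); m=((h[...,1]<110)&(h[...,2]<60)).astype(np.uint8)*255
    print(n,u,v)
    for y in range(int(v)-14,int(v)+22,2): print(y,''.join('#' if m[y,x] else 'b' if (h[y,x,0]<14 and h[y,x,1]>120 and h[y,x,2]<120) else '.' for x in range(int(u)-25,int(u)+26)))
```

```text
[-0.1   -0.208  1.377] [ 0.066 -0.068 -0.002] pos [ 0.5062 -0.319   0.0884] F [-0.1  0.5 -1.7] gap 40.2 g 35.8 t 22.4833
scene 377.3128152735436 128.98284354111365
114 ..................###########################......
116 .................###....####################.......
118 .................#.....####################........
120 ......................#####################........
122 ...........##.......#####################..........
124 .........###.......######################..........
126 .........###.....#####.##############..............
128 .........############.###############..............
130 .........###########################...............
132 .........#######################...................
134 .........########################..................
136 .........############b#####.bbbb#..................
138 ##.......################.bbb..b...................
140 .#####......############b.bbbbbbb..................
142 ....######....#######...b.b..bbb...................
144 ........##.#########....b.b.bbbb...................
146 ............########...bb...bb......
[... 421 characters left out ...]
.#.#######.......###........
241 .................###.....########......####........
243 ..................####...#####.##......####........
245 ................#######.###################........
247 ....................###...#.##########.#.#.........
249 ..............bbbbbb..##.###.#........####.........
251 .............bbbbbbbb.#.######........#.#..........
253 .............bbbbbbbb.##..###..........##..........
255 ............bbbbbbbb..##....#........####..........
257 ..............bbbbbbb.....##......##...............
259 .............bbbbbbbb.....###.#.##.................
261 .............bb...bbb.....##.....#.................
263 ...............bbbbbb.....#........................
```

play_rows --targets '[30,-0.12,-0.2,0,0,0,0,30,-0.12,-0.2,0.4,0,0,0,30,-0.12,-0.2,0.8,0,0,0,30,-0.12,-0.2,0.8,0,0,0,30,-0.12,-0.2,0.8,0,0,0,30,-0.12,-0.2,0.8,0,0,0]'

```text
time: 23.08
ee_pos: [0.5119, -0.3275, 0.0684]
tool_rot: [0.0, 1.0, 0.0, -0.0]
ft_force: [-0.3, 0.4, -0.2]
finger_gap: 0.04
grip_force: 35.8
```

Run:
```python
from m import *
go(.51,-.325,.047,yaw=0)
c=snap('wrist','w13')
u,v=proj(c,(.509,-.325,.062-.039+.083)); h=hsv(c); m=((h[...,1]<110)&(h[...,2]<75)).astype(np.uint8)*255
print(u,v)
for y in range(int(v)-66,int(v)+66,6): print(y,''.join('#' if m[min(y,419),x] else '.' for x in range(int(u)-80,int(u)+81,4)))
```

```text
[0.064 0.082 0.714] [ 0.005 -0.006 -0.005] pos [ 0.5119 -0.3275  0.0684] F [-0.3  0.4 -0.2] gap 40.0 g 35.8 t 23.0833
283.636330834909 339.60991184646366
273 ...##..........................##...####.
279 ...##...........................##...####
285 ..##............................##....###
291 ..##............................###...###
297 .###.............................##....##
303 .###.............................##..####
309 ####...........#######...........########
315 ####........############.........########
321 ####......################......#########
327 ####.....##################.....#########
333 ####.....###################....#########
339 ####....####################....#########
345 ####....####################....#########
351 ###.....####################.....########
357 ##......####################......#######
363 ##.......###################......#######
369 ##........################........#######
375 ###........##############.........#######
381 #########################################
387 #########################################
393 #########################################
399 #########################################
```

Run:
```python
from m import *
c=load('w13')
for z in(.1124,.109): print([onz(c,u,v,z).round(4) for u,v in((275,346),(236,346),(314,346),(275,308))])
```

```text
[array([ 0.5063, -0.3276,  0.1124]), array([ 0.5063, -0.3386,  0.1124]), array([ 0.5063, -0.3167,  0.1124]), array([ 0.4941, -0.3276,  0.1124])]
[array([ 0.5089, -0.3276,  0.109 ]), array([ 0.5089, -0.339 ,  0.109 ]), array([ 0.5089, -0.3162,  0.109 ]), array([ 0.4963, -0.3276,  0.109 ])]
```

play_rows --targets '[30,-0.06,0.09,0,0,0,0,30,-0.06,0.09,0.3,0,0,0,30,-0.06,0.09,0.55,0,0,0,30,-0.06,0.09,0.66,0,0,0,30,-0.06,0.09,0.7,0,0,0,30,-0.06,0.09,0.7,0,0,0]'

```text
time: 23.63
ee_pos: [0.5137, -0.3248, 0.0472]
tool_rot: [0.0, 1.0, 0.0, -0.0]
ft_force: [0.4, -0.3, -1.5]
finger_gap: 0.0402
grip_force: 35.8
```

Run:
```python
from m import *
go(.512,-.325,.047,yaw=0)
```

```text
[ 0.056 -0.007  0.008] [ 0.006 -0.006 -0.005] pos [ 0.5137 -0.3248  0.0472] F [ 0.4 -0.3 -1.5] gap 40.2 g 35.8 t 23.6333
```

play_rows --targets '[30,0,0,0.04,0,0,0,30,0,0,0.08,0,0,0,30,0,0,0.08,0,0,0]'

```text
time: 23.88
ee_pos: [0.5142, -0.3252, 0.0468]
tool_rot: [0.0, 1.0, -0.0, 0.0]
ft_force: [-4.0, 2.5, 9.6]
finger_gap: 0.0399
grip_force: 36.9
```

Run:
```python
from m import *
go(.512,-.325,.047,yaw=0)
```

```text
[ 0.074  0.007 -0.005] [-0.002  0.003 -0.004] pos [ 0.5142 -0.3252  0.0468] F [-4.   2.5  9.6] gap 39.9 g 36.9 t 23.8833
```

play_rows --targets '[44,0,0,0,0,0,0,52,0,0,0,0,0,0,58,0,0,0,0,0,0,60,0,0,0,0,0,0,60,0,0,-0.7,0,0,0,60,0,0,-1.8,0,0,0,60,0,0,-3,0,0,0,60,0,0,-4.3,0,0,0]'

```text
time: 24.55
ee_pos: [0.5131, -0.3242, 0.1744]
tool_rot: [0.0, 1.0, 0.001, -0.001]
ft_force: [0.8, -0.6, 0.4]
finger_gap: 0.0601
grip_force: 0.0
```

Run:
```python
from m import *
go(.67,.0965,.16,yaw=-113)
c=snap('wrist','w14');h=hsv(c); m=((h[...,1]<90)&(h[...,2]<75)).astype(np.uint8)*255
u,v=map(int,proj(c,(.509,-.325,.091)));k=big(m,(u-40,v-40,u+40,v+40));print(cv2.boundingRect(k),rect(c,k,.091))
```

```text
[-5.225 14.026  0.495] [-8.0000e-03 -3.7000e-02  2.2594e+01] pos [ 0.5131 -0.3242  0.1744] F [ 0.8 -0.6  0.4] gap 60.1 g 0.0 t 24.55
(254, 196, 36, 36) (array([ 511.1, -326. ]), array([21.9, 21.8]), 55.3)
```

play_rows --targets '[60,-0.3,0.5,-0.3,0,0,0.5,60,-5.2,14,0.3,0,0,22.6,60,-5.2,14,0.3,0,0,22.6,60,-5.2,14,0.3,0,0,22.6,60,-5.2,14,0.3,0,0,22.6,60,-5.2,14,0.3,0,0,22.6,60,-5.2,14,0.3,0,0,22.6,60,-5.2,14,0.3,0,0,22.6]'

```text
time: 25.27
ee_pos: [0.6177, -0.0494, 0.1715]
tool_rot: [0.425, 0.905, -0.0, 0.0]
ft_force: [0.3, -0.5, -0.3]
finger_gap: 0.06
grip_force: 0.0
```

Run:
```python
from m import *
go(.67,.0965,.16,yaw=-113)
```

```text
[2.623 4.452 0.384] [3.0000e-03 2.0000e-03 1.2552e+01] pos [ 0.6177 -0.0494  0.1715] F [ 0.3 -0.5 -0.3] gap 60.0 g 0.0 t 25.2667
```

play_rows --targets '[60,2.62,4.45,0.3,0,0,12.55,60,2.62,4.45,0.3,0,0,12.55,60,2.62,4.45,0.3,0,0,12.55,60,2.62,4.45,0.3,0,0,12.55,60,2.62,4.45,0.3,0,0,12.55,60,2.62,4.45,0.3,0,0,12.55,60,2.62,4.45,0.3,0,0,12.55,60,2.62,4.45,0.3,0,0,12.55]'

```text
time: 25.93
ee_pos: [0.6687, 0.0953, 0.1622]
tool_rot: [0.802, 0.597, -0.0, -0.0]
ft_force: [-0.5, 0.1, -0.2]
finger_gap: 0.0599
grip_force: 0.0
```

play_rows --targets '[60,0,0,0,0,0,1.5,60,0,0,0,0,0,1.5,60,0,0,0,0,0,1.5,60,0,0,0,0,0,1.5]'

```text
time: 26.27
ee_pos: [0.6687, 0.0948, 0.1626]
tool_rot: [0.837, 0.547, -0.0, -0.0]
ft_force: [0.3, -0.2, -0.5]
finger_gap: 0.0601
grip_force: 0.0
```

Run:
```python
from m import *
c=snap('wrist','w15'); go(.67,.0965,.08,yaw=-113)
u,v=map(int,proj(c,(.67,.0965,.014))); print(u,v)
k=big(rng(c,(0,150,110),(30,255,255)),(u-70,v-70,u+70,v+70)); print(cv2.boundingRect(k),rect(c,k,.014))
```

```text
[0.07  0.016 2.754] [-0.001  0.    -0.151] pos [0.6687 0.0948 0.1626] F [-0.2 -0.3 -0.4] gap 59.7 g 0.0 t 26.3167
273 186
(253, 154, 45, 63) (array([671.2,  96.6]), array([50.3, 34.2]), 67.4)
```

play_rows --targets '[50,0.08,0.04,1.2,0,0,-0.2,50,0.08,0.04,2.4,0,0,-0.2,50,0.08,0.04,3.5,0,0,-0.2,50,0.08,0.04,4.3,0,0,-0.2,50,0.08,0.04,4.85,0,0,-0.2,50,0.08,0.04,4.85,0,0,-0.2,50,0.08,0.04,4.85,0,0,-0.2]'

```text
time: 26.9
ee_pos: [0.6701, 0.0965, 0.0165]
tool_rot: [0.833, 0.553, -0.001, -0.001]
ft_force: [-1.2, -0.2, -0.0]
finger_gap: 0.0501
grip_force: 0.0
```

play_rows --targets '[26,0,0,0,0,0,0,26,0,0,0,0,0,0,26,0,0,0,0,0,0,26,0,0,0,0,0,0,26,0,0,0,0,0,0]' --squeeze 25

```text
time: 27.32
ee_pos: [0.6724, 0.0965, 0.0195]
tool_rot: [0.833, 0.553, 0.001, 0.001]
ft_force: [0.1, 0.1, 5.5]
finger_gap: 0.0351
grip_force: 26.0
```

play_rows --targets '[26,0,0,-0.7,0,0,0,26,0,0,-1.8,0,0,0,26,0,0,-3,0,0,0,26,0,0,-4,0,0,0,26,0,0,-4.4,0,0,0]'

```text
time: 27.73
ee_pos: [0.6736, 0.0965, 0.1556]
tool_rot: [0.833, 0.553, 0.004, 0.003]
ft_force: [1.1, 0.7, 0.4]
finger_gap: 0.0352
grip_force: 25.4
```

Run:
```python
from m import *
go(.5087,-.4012,.15,yaw=-90)
c=snap('wrist','w16'); m=rng(c,(0,150,90),(30,255,255)); k=big(m,(150,150,410,419)); print(cv2.boundingRect(k))
z=observe()['ee_pos'][2]-.0155+.014; print(rect(c,k,z))
```

```text
[-17.423   1.384   0.143] [ 0.101 -0.017 -4.574] pos [0.6736 0.0965 0.1556] F [1.1 0.7 0.4] gap 35.2 g 25.4 t 27.7333
(231, 221, 86, 108)
(array([674.5,  98.6]), array([47.4, 32.8]), 67.1)
```

play_rows --targets '[26,-0.6,0.1,0,0,0,-0.3,26,-1.8,0.2,0,0,0,-0.8,26,-3,0.3,0,0,0,-1.4,26,-4.2,0.4,0,0,0,-2,26,-5.5,0.5,0,0,0,-2.6,26,-6.8,0.6,0,0,0,-3.2,26,-8.1,0.7,0,0,0,-3.8,26,-9.4,0.8,0,0,0,-4.5]'

```text
time: 28.45
ee_pos: [0.5813, -0.1736, 0.1472]
tool_rot: [0.708, 0.706, -0.0, -0.001]
ft_force: [0.2, -0.4, 0.5]
finger_gap: 0.0347
grip_force: 25.4
```

Run:
```python
from m import *
go(.5087,-.4012,.15,yaw=-90)
```

```text
[-7.594 -2.392 -0.099] [-0.031 -0.017 -0.044] pos [ 0.5813 -0.1736  0.1472] F [ 0.2 -0.4  0.5] gap 34.7 g 25.4 t 28.45
```

play_rows --targets '[26,-1.1,-0.4,-0.1,0,0,0,26,-2.3,-0.8,-0.1,0,0,0,26,-3.5,-1.2,-0.1,0,0,0,26,-4.7,-1.6,-0.1,0,0,0,26,-5.9,-2,-0.1,0,0,0,26,-7,-2.3,-0.1,0,0,0,26,-7.6,-2.4,-0.1,0,0,0,26,-7.6,-2.4,-0.1,0,0,0]'

```text
time: 29.12
ee_pos: [0.5074, -0.4036, 0.1502]
tool_rot: [0.711, 0.703, -0.001, -0.001]
ft_force: [-0.4, 0.0, -0.8]
finger_gap: 0.0347
grip_force: 25.4
```

play_rows --targets '[26,0,0,0.5,0,0,0,26,0,0,1.4,0,0,0,26,0,0,2,0,0,0,26,0,0,2,0,0,0,26,0,0,2,0,0,0]'

```text
time: 29.53
ee_pos: [0.5088, -0.398, 0.0899]
tool_rot: [0.709, 0.705, 0.0, -0.003]
ft_force: [-0.3, -1.0, 0.2]
finger_gap: 0.0346
grip_force: 25.4
```

Run:
```python
from m import *
go(.5087,-.4012,.0275,yaw=-90)
c=snap('wrist','w17'); m=rng(c,(0,150,90),(30,255,255)); m[:,:200]=0; k=big(m,(200,205,380,400)); print(cv2.boundingRect(k))
z=observe()['ee_pos'][2]-.0195+.014; print(rect(c,k,z))
cv2.imwrite('pics/w17b.png',c['image'][...,::-1])
```

```text
[-0.113  0.004  2.081] [-0.037 -0.045 -0.07 ] pos [ 0.5088 -0.398   0.0899] F [-0.3 -1.   0.2] gap 34.6 g 25.4 t 29.5333
(200, 205, 150, 125)
(array([ 508.4, -394.1]), array([55.3, 58.6]), 89.7)
```

Run:
```python
from m import *
c=load('w17'); z=.0899-.0195+.014; m=rng(c,(0,170,90),(7,255,255)); k=big(m,(200,180,380,415)); print(cv2.boundingRect(k),rect(c,k,z))
c=load('w16'); z=.1556-.0195+.014; m=rng(c,(0,170,90),(7,255,255)); k=big(m,(150,150,410,415)); print(cv2.boundingRect(k),rect(c,k,z))
```

```text
(238, 227, 73, 97) (array([ 508.7, -398.2]), array([44.1, 29.2]), 89.5)
(238, 227, 73, 97) (array([673.8,  96.3]), array([44. , 29.3]), 66.9)
```

play_rows --targets '[26,-0.17,0,0.5,0,0,0,26,-0.17,0,1.2,0,0,0,26,-0.17,0,1.5,0,0,0,26,-0.17,0,1.5,0,0,0,26,-0.17,0,1.5,0,0,0]'

```text
time: 30.0
ee_pos: [0.51, -0.4051, 0.0479]
tool_rot: [0.709, 0.705, 0.0, 0.0]
ft_force: [0.3, 0.1, 0.3]
finger_gap: 0.035
grip_force: 25.4
```

Run:
```python
from m import *
go(.5087,-.4035,.0275,yaw=-90)
```

```text
[ 0.053 -0.043  0.682] [ 0.002  0.001 -0.074] pos [ 0.51   -0.4051  0.0479] F [0.3 0.1 0.3] gap 35.0 g 25.4 t 30.0
```

play_rows --targets '[26,0.1,-0.04,0.3,0,0,-0.07,26,0.1,-0.04,0.55,0,0,-0.07,26,0.1,-0.04,0.66,0,0,-0.07,26,0.1,-0.04,0.66,0,0,-0.07,26,0.1,-0.04,0.66,0,0,-0.07]'

```text
time: 30.42
ee_pos: [0.5085, -0.4021, 0.0274]
tool_rot: [0.707, 0.707, 0.0, -0.0]
ft_force: [0.2, 0.1, 0.4]
finger_gap: 0.0353
grip_force: 26.9
```

Run:
```python
from m import *
go(.5087,-.402,.0275,yaw=-90)
```

```text
[ 0.005  0.006 -0.003] [-0.001 -0.001 -0.007] pos [ 0.5085 -0.4021  0.0274] F [0.2 0.1 0.4] gap 35.3 g 26.9 t 30.4167
```

Positioned in the pocket with no rim contact, so I release and retreat.

play_rows --targets '[42,0,0,0,0,0,0,48,0,0,0,0,0,0,52,0,0,0,0,0,0,52,0,0,-0.5,0,0,0,52,0,0,-1.5,0,0,0,52,0,0,-2.8,0,0,0,52,0,0,-4,0,0,0,52,0,0,-5.2,0,0,0]'

```text
time: 31.08
ee_pos: [0.5085, -0.4022, 0.1867]
tool_rot: [0.707, 0.707, -0.0, 0.001]
ft_force: [0.2, -1.3, -0.3]
finger_gap: 0.0522
grip_force: 0.0
```

play_rows --targets '[52,-1,0,-1.2,0,0,0,52,-1.5,0,-2.4,0,0,0,52,-1.5,0,-3,0,0,0,52,-1.5,0,-3,0,0,0,52,-1.5,0,-3,0,0,0]'

```text
time: 31.5
ee_pos: [0.5089, -0.448, 0.2765]
tool_rot: [0.707, 0.707, -0.0, 0.002]
ft_force: [-0.6, 0.4, -1.2]
finger_gap: 0.0519
grip_force: 0.0
```

Run:
```python
from m import *
c=snap('wrist','w18'); go(.5,-.4,.3,yaw=-90)
a=c['image'][...,::-1]
u,v=map(int,proj(c,(.509,-.38,.02))); print(u,v)
A=cv2.resize(a[max(0,v-100):v+100,max(0,u-130):u+130],(390,300))
c2=snap('scene','sc9'); s=c2['image'][...,::-1]
B=cv2.resize(s[250:390,120:302],(390,300),interpolation=cv2.INTER_CUBIC)
C=cv2.resize(s[100:260,180:440],(488,300),interpolation=cv2.INTER_CUBIC)
d=snap('side','sd9')['image'][...,::-1]; D=cv2.resize(d[170:360,190:355],(292,300),interpolation=cv2.INTER_CUBIC)
cv2.imwrite('pics/fin.png',np.vstack([np.hstack([A,B]),np.hstack([C,D])]))
m=rng(c,(0,170,90),(7,255,255)); u,v=map(int,proj(c,(.5087,-.4012,.022)));k=big(m,(u-60,v-60,u+60,v+60));print(rect(c,k,.022))
```

```text
[ 1.564 -0.281 -0.869] [ 0.003  0.001 -0.007] pos [ 0.5084 -0.4469  0.2739] F [-0.4  0.1 -1.4] gap 52.4 g 0.0 t 31.55
272 96
(array([ 507.3, -401.8]), array([46., 31.]), 89.9)
```

View pics/fin.png

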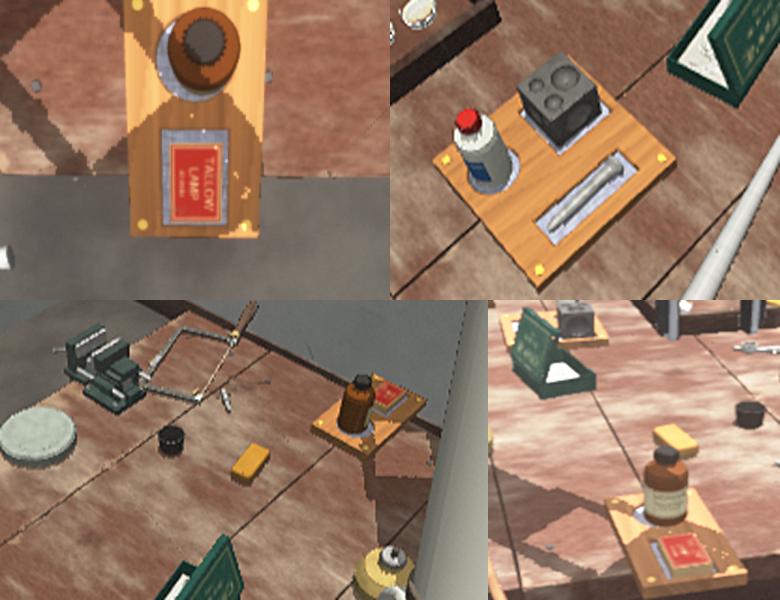

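The final mosaic shows all five pieces sitting in their pockets with both bottles upright, and the wax block and loupe where they were. The matchbox shows felt all round at (195,180).

```bash
python3 -c "
from station import *
print(job_done())"
```

```text
the job is handed in; nothing more can be done
None
```

Both kits are made up and the job is handed in at about 32 s: the final pictures show all five pieces in their pockets with both bottles upright, and the wax block and loupe were never touched.

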